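Copy a corner angle to the mitre guide with a sliding bevel

ROBOT

A 6-joint arm with a two-finger parallel gripper is mounted at the origin on a cart in front of the work surface, level with it; the furniture and walls round the work are solid. World frame = base frame: x ahead of the robot, y to its left, z up, the work surface at z = 0. Lengths are in m, angles in degrees, forces in N, time in s.
With the tool pointing down it reaches from about 0.3 to 0.75 m from the base axis. Payload 8.5 kg.
Tool frame: the origin (TCP) lies at the very end of the fingers, on their centre line; the grasp point (between the pads) lies 19 mm behind it; z points along the fingers, y is the line along which they close (so a half turn about z gives the same grasp; the last joint's range is limited). The gripper opens to 85 mm and grips with 20 to 120 N. Pads are 22 mm wide; open, the fingers measure 114 mm over their backs; the gripper's body (76 mm by 85 mm) begins 54 mm behind the grasp point. The pads swing forward as they close: fully open they stand 13 mm farther back than shut.
Start: joints at [-75.82, 21.807, 74.336, -0, 83.858, -12.336], TCP at [0.246, -0.492, 0.231] pointing down, gripper open.
Joint ranges: [-178.18, 178.18], [-50.72, 133.34], [12.68, 142.11], [-81.47, 261.47], [9.98, 163.14], [-165.26, 165.26]. Speed limits (degrees/s): [136.94, 136.94, 180, 180, 180, 180].

INTERFACE

Orientations are given as a 3x3 rotation matrix whose columns are the frame's x, y, z axes.
In Python, from rig import observe, cams, ticket gives the robot as it stands.
- The arm moves only by the tool move_arm, never from a script. Its arguments are lists of equal length, an entry for each row: "jaw": the finger opening in cm, from 0 to 8.54; "dp": the shift along the tool's x, y, z in cm, a list of three; "turn": the turn, a rotation vector about the tool's x, y, z in rad, a list of three. In form: {"jaw": [jaw, ...], "dp": [[tx, ty, tz], ...], "turn": [[wx, wy, wz], ...]}. A call has 1 to 12 rows; each row shifts and turns the commanded pose from where the row before left it, along the tool's axes as they then stand; what a row does not reach is not made up. A row lasts 1/12 s, in which the tool goes at most 41.7 mm and 7.16 degrees, less where a joint would pass 70% of its speed; a pose out of reach is approached as far as the arm can. A call is refused whole if a number of a shift passes 4.17 or a number of a turn 0.125, either way. A call with a gripper value outside its range is refused whole. The fingers move at their own pace and stop on an object; "force" is the grip in N (left out, the last holds). Time passes only in rows, so rows that do not move let the fingers close. It gives the time, the measured TCP pose, the force, the opening and the grip force at its end, in the units of the state.
- observe(): the state, without advancing time (a new reading comes with each control period).
- cams.get_image(name): name is "side" or "top"; returns (picture, depth): 384x512x3 uint8, red, green, blue; 384x512 float32, m along the optical axis (not along the pixel's ray), 0 where there is no reading.
- cams.calibration(name): a dict with "vertical_fov" (degrees; the focal length in pixels is half the picture's height over the tangent of half this angle, whatever the lens; pixels are square), "cx", "cy" (the principal point, pixels), "view" (4x4, takes a point from world to camera coordinates). Camera axes: x right, y up, looking along -z (the intrinsics and any distortion apply to the point x, -y, -z); pixel columns grow to the right and rows downward; lengths in m; the calibration is good to about 2 mm. A picture is of the moment at which its call begins. calibration takes no time and is no camera call.
- ticket.close_job(): hands the job in; it is judged then, once.
Trained networks look in the newest picture that a camera, given by its name, has taken for a name from the list of things; names that differ only in an ending like _2 or _b are one class to them, and where a whole thing is asked for, a point or a joint stands for the part that bears it (a point fixed in the world has none). Each returns a list of dicts, best first, with "p" (0 to 1); they miss things now and then, are a little off and sometimes report something else, mostly with a low value. They report only what shows in the picture. A call takes as long as a camera call.
- cams.spot_in(camera, query): "box" ([centre column, centre row, width, height] as shares, 0 to 1, of the picture: columns of its width, rows of its height, round what is visible of it).
- cams.outline_of(camera, query): "mask" (384x512 bool, what is visible of it) and "box" ([centre column, centre row, width, height] as shares, 0 to 1, of the picture: columns of its width, rows of its height, round what is visible of it).
- cams.mark_of(camera, query): "location" ([column, row] as shares, 0 to 1, of the picture: columns of its width, rows of its height: a listed point, or the origin of a listed thing).
The state is a dict: "time_s": time; "q": joint angles; "qvel": joint speeds; "joint_efforts": joint torques, N m; "position": TCP position; "tool_rot": TCP orientation; "ft_force": force on the tool from outside, world axes, zero at the start; "wrist_torque": the same for the moment, N m; "grip_width": finger opening in m; "gripper_force": force on a finger pad.
Only numpy, scipy, OpenCV 4.12 (cv2) and the standard library are available. Lean on these libraries where they do the work, as an engineer would, in place of code of your own. Each camera call takes 0.05 s, during which the arm holds its last target. There are 200 camera calls.

TASK

Gently press the sliding bevel home into the white moulding corner, so that its stock lies flush along the base moulding and its blade is swung flush against the other leg, and push in the red lock button while it sits there. Then press the locked bevel gently home in the mitre guide, stock flush along the rail, so that its blade alone swings the fence round to the same angle, and leave it lying there, with the fence untouched by the hand and the timer, shaker and spice jar left where they are.

Things in the scene. Friction and masses are not known exactly. Their poses are not given: they have to be found in the camera images.
- bevel: Sliding bevel (loose, 0.35 kg): dark wood stock 136 x 26 x 20 mm with a black upright grip on top, flat steel blade, red lock button on the stock. Origin on the pivot axis at the underside; x along the stock away from the pivot (stock at x = 14 to 150 mm), its outer face is y = -13 mm; the blade swings on the +y side; z up. Pivot end of the blade round, radius 13 mm.
- bevel_pivot (a point): the pivot axis of the bevel at its underside; axes as the bevel
- bevel_grip (a point): Centre of the black upright grip, 100 mm along the stock from the pivot and 40 mm above the underside; axes as the bevel. 44 mm long (x), 14 mm thick (y), from 20 to 58 mm above the underside: pinch it across y from above, fingertips at least 20 mm above the underside to pass over the 18 mm high bars.
- blade: Steel blade, 110 mm long from the pivot, 26 mm wide, 6 to 14 mm above the underside, round end of radius 13 mm, with a thin arc (35 to 49 mm from the pivot) that passes 21 to 24 mm above the underside through the lock. Origin at the pivot, x along the blade; its outer face is y = +13 mm. Unlocked it swings lightly (0.03 N m), at first opened wider than the corner; locked it holds over 0.3 N m.
- lock (a joint): Lock button travel (m): 0 out (unlocked), about 0.006 in (locked). It needs a push of 7 N rising to about 12 N, stops hard at 0.006 and stays where it is pushed; it brakes the blade fully only when fully in.
- lock_top (a point): Centre of the top of the round red lock button (21 mm wide), 42 mm along the stock from the pivot, 40 mm above the bevel's underside when out.
- sample: White moulding corner, fixed. Origin (the apex) on the worktop; x along the base moulding away from the apex, y into the corner, z up. Base moulding: bar 16 mm thick, 18 mm high, x = 5 to 170 mm, its face toward the bevel is y = -13 mm. The bevel is home when its pivot is over the apex, its x along this x, stock flush on the base, blade flush on the leg.
- sample_apex (a point): the apex point of the white corner, on the worktop
- sample_leg: The other, rigid white leg of the corner, a bar 123 x 16 x 18 mm. Origin at the apex, x along the bar away from the apex; its face toward the bevel is the plane y = +13 mm, bar at y = 13 to 29, x = -8 to 115 mm. It makes an unknown angle of 98 to 118 degrees with the base moulding.
- guide: Mitre guide, fixed, parallel to the white corner (same axes): aluminium plate 5 mm thick, x = -42 to 172, y = -45 to 65 mm, with a wooden rail 18 mm high on it, x = 5 to 170 mm, whose face toward the bevel is y = -13 mm. Origin at its apex, at worktop height. The bevel is home, lying on the plate, when its pivot is over the apex, stock flush on the rail.
- guide_apex (a point): the apex point of the guide on the plate's top (brass turntable), about which the fence turns
- fence: Wooden fence on the guide, turns stiffly (0.06 N m) about the apex and stays put, a bar 123 x 16 x 18 mm. Origin at the apex, x along the bar away from the apex; its face toward the bevel is the plane y = +13 mm, bar at y = 13 to 29, x = -8 to 115 mm, standing on the plate. Starts at 78 to 90 degrees to the rail; a locked blade, slid along the rail from 100 mm out, opens it.
- egg_timer: white wind-up kitchen timer, 66 mm wide, 60 mm high, loose, stands beside the work; origin under its centre
- shaker: grey pepper shaker, 44 mm wide, 90 mm high, loose, stands beside the work; origin under its centre
- spice_jar: glass spice jar with green lid, 46 mm wide, 106 mm high, loose, stands beside the work; origin under its centre

How it is judged:
By the outcome, as a careful person would: the job done as asked, in the order asked, and still so for the second after the job is handed in, with the robot touching nothing.
It also fails if it takes over 64 s, if anything falls off the work surface, if the arm or the gripper's body presses on something with over 40 N, if the wrist force passes 120 N, or if a joint passes its speed limit or range.

## Working session

There is one attempt and no reset: what is moved stays moved. The work goes in short steps, Python scripts to look and compute and a tool call to move; the robot and the scene stay as the last step left them, time stands still between calls to the robot, and variables do not carry over. Pictures are saved under pics/ and viewed, at most 10 in all, crops included, and the job is handed in when it is done.

Besides the shell and the picture viewer there is one more tool, called after "Emit:" in YAML: its name, and indented under it one key for each argument. move_arm: Moves the arm, as the interface text tells. Its arguments: {"type":"object","properties":{"jaw":{"type":"array","items":{"type":"number"}},"dp":{"type":"array","items":{"type":"array","items":{"type":"number"}}},"turn":{"type":"array","items":{"type":"array","items":{"type":"number"}}},"force":{"type":"number"}},"required":["jaw","dp","turn"]}

```bash
ls; mkdir -p pics; cat > h.py <<'E'
import numpy as np, cv2
from rig import observe, cams, ticket
def K(n):
    c=cams.calibration(n); f=192/np.tan(np.radians(c["vertical_fov"])/2); return c,f,np.array(c["view"])
def ray(n,u,v):
    c,f,V=K(n); d=np.array([(u-c["cx"])/f,-(v-c["cy"])/f,-1.]); R=V[:3,:3]; return -R.T@V[:3,3], R.T@d
def at_z(n,u,v,z):
    o,d=ray(n,u,v); return o+d*(z-o[2])/d[2]
def cloud(n,D):
    c,f,V=K(n); v,u=np.mgrid[:384,:512]; P=np.stack([(u-c["cx"])/f*D,-(v-c["cy"])/f*D,-D],-1); return (P-V[:3,3])@V[:3,:3]
E
python3 - <<'E'
from h import *
for n in("side","top"):
    im,D=cams.get_image(n); cv2.imwrite(f"pics/{n}0.png",im[:,:,::-1]); np.save(f"{n}D",D)
    c=cams.calibration(n); print({k:v for k,v in c.items() if k!="view"}, ray(n,256,192))
    for q in["bevel_pivot","bevel_grip","lock_top","sample_apex","guide_apex","egg_timer","shaker","spice_jar"]:
        r=cams.mark_of(n,q)[:1]
        for x in r:
            u,v=x["location"][0]*512,x["location"][1]*384
            z={"bevel_grip":.04,"lock_top":.04,"guide_apex":.005}.get(q,0)
            print(n,q,round(x["p"],2),round(u),round(v),at_z(n,u,v,z).round(4))
print(observe())
E
```

```text
pics
{'vertical_fov': 42.6516230422261, 'cx': 251.71757272614448, 'cy': 190.60380522835078} (array([-0.40056923,  0.92745993,  0.72822729]), array([ 0.62583581, -0.63580905, -0.45184098]))
side bevel_pivot 0.8 212 237 [0.5005 0.1859 0.    ]
side bevel_grip 0.62 235 213 [0.5057 0.0944 0.04  ]
side lock_top 0.62 222 219 [0.5054 0.1428 0.04  ]
side sample_apex 0.88 197 266 [0.4247 0.3024 0.    ]
side guide_apex 0.78 279 205 [ 0.4875 -0.0763  0.005 ]
side egg_timer 0.85 199 214 [0.6308 0.1274 0.    ]
side shaker 0.57 303 166 [ 0.6294 -0.3643  0.    ]
side spice_jar 0.73 113 247 [0.6574 0.4045 0.    ]
{'vertical_fov': 47.84588723418653, 'cx': 247.02994781756308, 'cy': 194.0903367408094} (array([ 0.43051688, -0.00428015,  1.33049321]), array([ 0.09356615,  0.00113178, -0.99583983]))
top bevel_pivot 0.66 192 209 [0.5065 0.1964 0.    ]
top bevel_grip 0.64 227 204 [0.517 0.083 0.04 ]
top sample_apex 0.76 158 232 [0.4377 0.3017 0.    ]
top guide_apex 0.85 283 211 [ 0.4964 -0.0848  0.005 ]
top egg_timer 0.77 218 159 [0.6617 0.1138 0.    ]
top shaker 0.54 374 166 [ 0.6312 -0.3688  0.    ]
top sp
[... 151 characters left out ...]
8580593e+01, -1.23382687e+01]), 'qvel': array([ 0.0226117 ,  0.04497475,  0.01487628, -0.05839541,  0.02050947,
        0.02086002]), 'joint_efforts': array([ 1.61416096e-04, -4.48325050e+01, -2.31464446e+01, -1.97301952e-04,
        4.71775529e-04,  3.90367035e-06]), 'position': array([ 0.24554678, -0.49214271,  0.23134266]), 'tool_rot': array([[ 8.94793425e-01,  4.46480374e-01,  3.32721181e-05],
       [ 4.46480376e-01, -8.94793425e-01, -3.90054533e-05],
       [ 1.23565031e-05,  4.97571709e-05, -9.99999999e-01]]), 'ft_force': array([0.83339178, 0.14781402, 0.12198227]), 'wrist_torque': array([-0.00238365,  0.02737167, -0.00524044]), 'gripper_force': 0.0, 'grip_width': 0.08539962750685703}
```

View pics/top0.png

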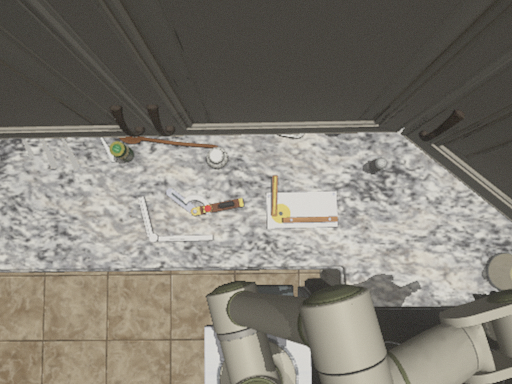

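View pics/side0.png

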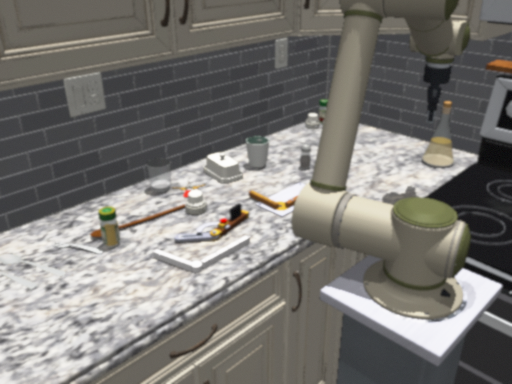

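```bash
python3 - <<'E'
from h import *
for n in("top","side"):
    im,D=cams.get_image(n); P=cloud(n,D)
    print(n,"table z", np.median(P[(abs(P[...,0]-.48)<.05)&(abs(P[...,1]-.02)<.04)&(D>0)][:,2]))
    for q in["sample","sample_leg","guide","fence","bevel","blade","egg_timer","shaker","spice_jar"]:
        for r in cams.outline_of(n,q)[:1]:
            m=r["mask"]&(D>0); p=P[m]; 
            if len(p)<5: print(q,"few");continue
            zs=np.percentile(p[:,2],[5,50,95]).round(3)
            (cx,cy),(w,h),a=cv2.minAreaRect((p[:,:2]*1000).astype(np.float32))
            np.save(f"{n}_{q}.npy",p)
            print(n,q,round(r["p"],2),m.sum(),"z",zs,"rect",[round(float(t),1) for t in(cx,cy,w,h,a)])
    r=(slice(130,260),slice(80,360)) if n=="top" else (slice(150,285),slice(80,330))
    c=cv2.resize(im[r],None,fx=2.85,fy=2.85,interpolation=cv2.INTER_CUBIC)
    cv2.imwrite(f"pics/{n}1.png",c[:,:,::-1])
E
```

```text
top table z 0.0007313968777092355
top sample 0.59 581 z [0.006 0.018 0.023] rect [439.1, 261.7, 254.5, 102.0, 60.6]
top sample_leg 0.73 280 z [0.001 0.018 0.024] rect [486.1, 337.4, 122.0, 26.0, 12.6]
top guide 0.78 2603 z [0.001 0.006 0.025] rect [521.6, -143.3, 214.5, 158.2, 89.0]
top fence 0.64 223 z [0.016 0.024 0.028] rect [542.4, -59.1, 16.1, 119.2, 89.0]
top bevel 0.57 832 z [0.012 0.02  0.057] rect [516.4, 156.9, 238.0, 69.8, 80.9]
top blade 0.74 356 z [0.009 0.016 0.027] rect [528.4, 212.3, 129.9, 50.8, 73.0]
top egg_timer 0.67 349 z [0.021 0.045 0.062] rect [660.0, 116.4, 65.0, 60.9, 87.3]
top shaker 0.49 214 z [0.025 0.076 0.091] rect [624.9, -365.3, 40.0, 35.8, 70.7]
top spice_jar 0.6 369 z [0.009 0.101 0.109] rect [680.9, 405.5, 68.8, 51.7, 55.8]
side table z -0.0007987662954181855
side sample 0.77 903 z [0.001 0.015 0.02 ] rect [433.9, 266.6, 258.6, 107.5, 60.6]
side sample_leg 0.74 331 z [0.002 0.014 0.021] rect [485.6, 337.4, 130.6, 33.6, 3.9]
side guide 0.7 857 z [0.001 0.005 0.023] rect [462.8, -14.1, 167.2, 475.8, 36.8]
side fence 0.47 257 z [-0.001  0.017  0.023] rect [552.4, -73.5, 53.7, 158.9, 84.3]
side bevel 0.83 1024 z [-0.001  0.016  0.05 ] rect [537.8, 139.1, 111.7, 268.6, 1.9]
side blade 0.61 414 z [0.005 0.013 0.024] rect [532.8, 197.5, 151.5, 78.2, 53.0]
side egg_timer 0.92 379 z [0.005 0.03  0.058] rect [650.4, 124.1, 61.8, 48.1, 49.1]
side shaker 0.81 249 z [0.005 0.044 0.084] rect [663.5, -424.1, 40.2, 192.6, 33.7]
side spice_jar 0.97 717 z [0.005 0.062 0.105] rect [740.9, 368.0, 46.9, 200.0, 65.8]
```

View pics/top1.png

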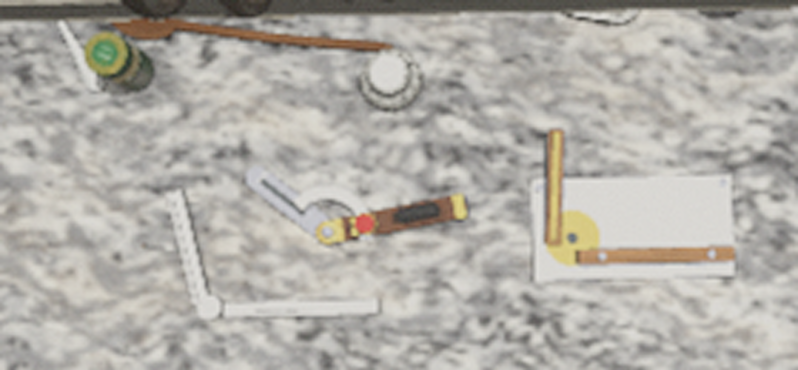

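```bash
cat > fit.py <<'E'
from h import *
def fit(p,name):
    q=p[:,:2]*1000
    for _ in range(3):
        vx,vy,x0,y0=cv2.fitLine(q.astype(np.float32),cv2.DIST_HUBER,0,.1,.01).ravel()
        d=(q-[x0,y0])@[-vy,vx]; q=q[abs(d)<12]
    t=(q-[x0,y0])@[vx,vy]; d=(q-[x0,y0])@[-vy,vx]; c=np.array([x0,y0])+np.array([vx,vy])*(np.percentile(t,1)+np.percentile(t,99))/2
    print(name,len(q),"ang",round(np.degrees(np.arctan2(vy,vx))%180,2),"ctr",c.round(1),"len",round(np.ptp(t)),"d",np.percentile(d,[3,97]).round(1))
if __name__=="__main__":
  for n in("top","side"):
    im,D=cams.get_image(n); P=cloud(n,D).reshape(-1,3); C=im.reshape(-1,3).astype(int); P=P[D.ravel()>0]; C=C[D.ravel()>0]
    x,y,z=P.T
    fit(P[(z>.013)&(z<.024)&(x>.39)&(x<.445)&(y<.30)&(y>.11)],n+" base")
    fit(P[(z>.012)&(z<.024)&(x>.445)&(x<.57)&(y<.38)&(y>.29)],n+" leg")
    fit(P[(z>.017)&(z<.029)&(x>.45)&(x<.51)&(y<-.09)&(y>-.27)],n+" rail")
    fit(P[(z>.017)&(z<.029)&(x>.51)&(x<.62)&(y<-.02)&(y>-.10)],n+" fence")
    g=(z>.05)&(z<.066)&(x>.47)&(x<.57)&(y<.14)&(y>.03)
    fit(P[g],n+" grip"); 
    s=(z>.015)&(z<.0245)&(x>.46)&(x<.57)&(y<.13)&(y>.02); fit(P[s],n+" stock")
    r=(C[:,0]>150)&(C[:,1]<90)&(C[:,2]<90)&(z>.03)&(z<.05)&(x>.45)&(x<.6)&(y>.05)&(y<.25); print(n,"button",r.sum(),P[r].mean(0).round(4))
    b=(z>.008)&(z<.018)&(x>.52)&(x<.62)&(y>.2)&(y<.29); fit(P[b],n+" blade")
E
python3 fit.py
```

```text
top base 274 ang 89.64 ctr [417.1 215.4] len 168 d [-8.6  8.7]
top leg 188 ang 13.73 ctr [493.7 335.6] len 102 d [-7.8  8.8]
top rail 266 ang 90.85 ctr [ 468.1 -168.3] len 154 d [-7.5  7.4]
top fence 157 ang 179.01 ctr [555.8 -60.2] len 92 d [-6.4  8.8]
top grip 69 ang 99.82 ctr [515.   84.9] len 44 d [-6.5  6.8]
top stock 129 ang 102.78 ctr [510.  82.] len 97 d [-7.6 10.7]
top button 2 [0.5057 0.1473 0.0411]
top blade 148 ang 53.7 ctr [540.2 238.9] len 89 d [-10.9  10.4]
side base 251 ang 89.89 ctr [409.4 215.4] len 170 d [-11.3   5. ]
side leg 154 ang 14.0 ctr [491.3 343.2] len 102 d [-11.2   3.8]
side rail 33 ang 100.58 ctr [ 464.6 -112.3] len 44 d [-6.9  8.3]
side fence 84 ang 176.73 ctr [557.9 -55.2] len 87 d [-10.    6.1]
side grip 47 ang 99.0 ctr [509.3  87.7] len 45 d [-5.   8.9]
side stock 99 ang 100.61 ctr [505.9  81.1] len 93 d [-6.9 11.1]
side button 19 [0.4971 0.1456 0.0382]
side blade 118 ang 63.08 ctr [537.3 241.5] len 78 d [-10.4   9.9]
```

Emit:
move_arm:
  jaw: [5,5,5,5,5,5,5,5,5,5,5,5]
  dp:
    - [3.1,-2.5,0]
    - [3.1,-2.5,0]
    - [3.1,-2.5,0]
    - [3.1,-2.5,0]
    - [3.1,-2.5,0]
    - [3.1,-2.5,0]
    - [3.1,-2.5,0]
    - [3.1,-2.5,0]
    - [3.1,-2.5,0]
    - [3.1,-2.5,0]
    - [3.1,-2.5,0]
    - [3.1,-2.5,0]
  turn:
    - [0,0,0]
    - [0,0,0]
    - [0,0,0]
    - [0,0,0]
    - [0,0,0]
    - [0,0,0]
    - [0,0,0]
    - [0,0,0]
    - [0,0,0]
    - [0,0,0]
    - [0,0,0]
    - [0,0,0]
  force: 25

```text
time_s: 3.0
position: [0.4449, -0.0557, 0.2316]
tool_rot: [[0.895, 0.446, 0.001], [0.446, -0.895, -0.0], [0.0, 0.001, -1.0]]
ft_force: [0.8, -0.3, -0.8]
grip_width: 0.0498
gripper_force: 0.0
```

Emit:
move_arm:
  jaw: [5,5,5,5,5,5,5,5,5,5,5,5]
  dp:
    - [3.1,-2.5,0]
    - [3.1,-2.5,0]
    - [3.1,-2.5,0]
    - [3.1,-2.5,0]
    - [0,0,1]
    - [0,0,1]
    - [0,0,1]
    - [0,0,1]
    - [0,0,1]
    - [0,0,1]
    - [0,0,1]
    - [0,0,1]
  turn:
    - [0,0,0]
    - [0,0,0]
    - [0,0,0]
    - [0,0,0]
    - [0,0,-0.12]
    - [0,0,-0.12]
    - [0,0,-0.12]
    - [0,0,-0.12]
    - [0,0,-0.12]
    - [0,0,-0.12]
    - [0,0,-0.12]
    - [0,0,-0.12]

```text
time_s: 4.0
position: [0.5108, 0.0873, 0.1509]
tool_rot: [[0.142, 0.99, 0.0], [0.99, -0.142, 0.0], [0.0, 0.0, -1.0]]
ft_force: [-0.6, 0.8, -0.2]
grip_width: 0.0501
gripper_force: 0.0
```

Emit:
move_arm:
  jaw: [5,5,5,5]
  dp:
    - [0,0,1]
    - [0,0,1]
    - [0,0,1]
    - [0,0,0]
  turn:
    - [0,0,-0.12]
    - [0,0,-0.12]
    - [0,0,-0.072]
    - [0,0,0]

```text
time_s: 4.33
position: [0.51, 0.0872, 0.1198]
tool_rot: [[-0.166, 0.986, -0.003], [0.986, 0.166, 0.0], [0.001, -0.003, -1.0]]
ft_force: [0.8, -0.2, 0.1]
grip_width: 0.05
gripper_force: 0.0
```

Emit:
move_arm:
  jaw: [5,5,5,5,1,1,1,1,1,1]
  dp:
    - [0,0.3,3]
    - [0,0,3]
    - [0,0,2]
    - [0,0,1]
    - [0,0,0]
    - [0,0,0]
    - [0,0,0]
    - [0,0,0]
    - [0,0,0]
    - [0,0,0]
  turn:
    - [0,0,0]
    - [0,0,0]
    - [0,0,0]
    - [0,0,0]
    - [0,0,0]
    - [0,0,0]
    - [0,0,0]
    - [0,0,0]
    - [0,0,0]
    - [0,0,0]

```text
time_s: 5.17
position: [0.5147, 0.0877, 0.0328]
tool_rot: [[-0.163, 0.987, 0.003], [0.987, 0.163, -0.0], [-0.001, 0.003, -1.0]]
ft_force: [1.4, 0.7, 7.2]
grip_width: 0.0133
gripper_force: 25.9
```

Emit:
move_arm:
  jaw: [1,1,1,1,1,1,1,1]
  dp:
    - [0,0,-0.8]
    - [0,0,0]
    - [0,0,0]
    - [0,-2,0]
    - [0,-2,0]
    - [0,-1.6,0]
    - [0,-1,0]
    - [0,0,0]
  turn:
    - [0,0,0]
    - [0,0,0.082]
    - [0,0,0.082]
    - [0,0,0]
    - [0,0,0]
    - [0,0,0]
    - [0,0,0]
    - [0,0,0]

```text
time_s: 5.83
position: [0.4455, 0.0879, 0.0397]
tool_rot: [[-0.0, 1.0, -0.002], [1.0, 0.0, 0.0], [0.0, -0.002, -1.0]]
ft_force: [0.7, 1.5, -3.4]
grip_width: 0.0133
gripper_force: 24.9
```

```bash
cat > chk.py <<'E'
from h import *
import sys
im,D=cams.get_image("side"); r=(slice(180,290),slice(130,300))
if len(sys.argv)>2 and sys.argv[2]=="g": r=(slice(150,260),slice(210,380))
if len(sys.argv)>2 and sys.argv[2]=="t": im,D=cams.get_image("top"); r=(slice(150,260),slice(110,280))
cv2.imwrite(f"pics/{sys.argv[1]}.png",cv2.resize(im[r],None,fx=4.5,fy=4.5,interpolation=cv2.INTER_CUBIC)[:,:,::-1])
s=observe(); print(s["position"].round(4),s["ft_force"].round(2),s["wrist_torque"].round(3))
E
python3 chk.py c1
```

```text
[0.4473 0.0878 0.0398] [-0.4  -0.33 -3.21] [-0.1   -0.002 -0.003]
```

View pics/c1.png

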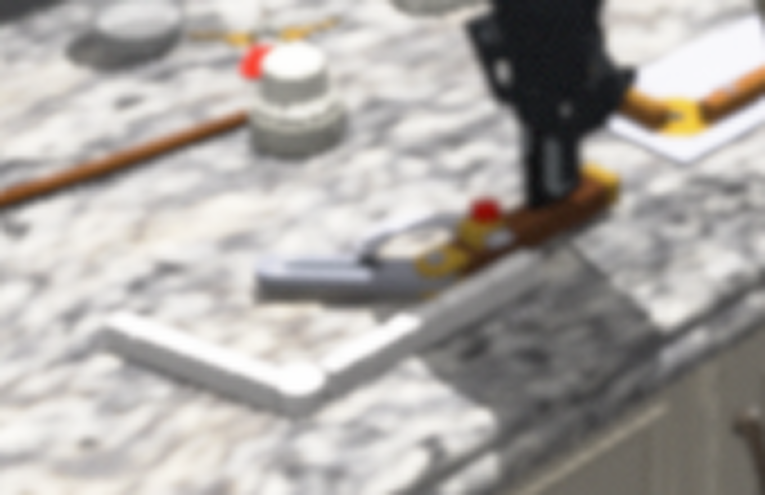

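Emit:
move_arm:
  jaw: [1,1,1,1,1,1]
  dp:
    - [0,0,0.4]
    - [0,0,0.2]
    - [0,-0.2,0]
    - [0,-0.2,0]
    - [0,-0.1,0]
    - [0,0,0]
  turn:
    - [0,0,0]
    - [0,0,0]
    - [0,0,0]
    - [0,0,0]
    - [0,0,0]
    - [0,0,0]

```text
time_s: 6.38
position: [0.4425, 0.0878, 0.0333]
tool_rot: [[-0.0, 1.0, -0.001], [1.0, 0.0, 0.0], [0.0, -0.001, -1.0]]
ft_force: [-0.4, 1.1, -2.6]
grip_width: 0.0136
gripper_force: 24.9
```

Emit:
move_arm:
  jaw: [1,1,1,1,1]
  dp:
    - [0,-0.1,0.05]
    - [0,-0.1,0]
    - [0,-0.1,0]
    - [0,-0.1,0]
    - [0,0,0]
  turn:
    - [0,0,0]
    - [0,0,0]
    - [0,0,0]
    - [0,0,0]
    - [0,0,0]

```text
time_s: 6.8
position: [0.4387, 0.0877, 0.0329]
tool_rot: [[0.0, 1.0, 0.0], [1.0, -0.0, 0.0], [0.0, 0.0, -1.0]]
ft_force: [0.5, -0.6, -1.4]
grip_width: 0.0136
gripper_force: 25.2
```

Emit:
move_arm:
  jaw: [1,1,1,1]
  dp:
    - [0,-0.1,0]
    - [0,-0.1,0]
    - [0,0,0]
    - [0,0,0]
  turn:
    - [0,0,0]
    - [0,0,0]
    - [0,0,0]
    - [0,0,0]

```text
time_s: 7.13
position: [0.4382, 0.0876, 0.0331]
tool_rot: [[0.001, 1.0, 0.004], [1.0, -0.001, -0.0], [-0.0, 0.004, -1.0]]
ft_force: [6.2, 1.1, -4.2]
grip_width: 0.0135
gripper_force: 25.1
```

Emit:
move_arm:
  jaw: [1,1,1,1,1,1,1,1,1,1,1,1]
  dp:
    - [0,0.15,0]
    - [0.8,0,0]
    - [0.8,0,0]
    - [0.8,0,0]
    - [0.8,0,0]
    - [0.8,0,0]
    - [0.8,0,0]
    - [0.8,0,0]
    - [0.8,0,0]
    - [0.8,0,0]
    - [0.8,0,0]
    - [0.8,0,0]
  turn:
    - [0,0,0]
    - [0,0,0]
    - [0,0,0]
    - [0,0,0]
    - [0,0,0]
    - [0,0,0]
    - [0,0,0]
    - [0,0,0]
    - [0,0,0]
    - [0,0,0]
    - [0,0,0]
    - [0,0,0]

```text
time_s: 8.13
position: [0.4383, 0.1763, 0.033]
tool_rot: [[-0.002, 1.0, 0.001], [1.0, 0.002, -0.001], [-0.001, 0.001, -1.0]]
ft_force: [2.7, -5.2, 1.5]
grip_width: 0.0134
gripper_force: 25.7
```

Emit:
move_arm:
  jaw: [1,1,1,1,1,1,1]
  dp:
    - [0.4,0,0]
    - [0.4,0,0]
    - [0.3,0,0]
    - [0.2,0,0]
    - [0,-0.1,0]
    - [0,0,0]
    - [0,0,0]
  turn:
    - [0,0,0]
    - [0,0,0]
    - [0,0,0]
    - [0,0,0]
    - [0,0,0]
    - [0,0,0]
    - [0,0,0]

```text
time_s: 8.72
position: [0.4381, 0.1895, 0.033]
tool_rot: [[-0.001, 1.0, 0.003], [1.0, 0.001, 0.0], [0.0, 0.003, -1.0]]
ft_force: [6.2, -2.1, -1.8]
grip_width: 0.0139
gripper_force: 25.3
```

```bash
python3 chk.py c2 t; python3 chk.py c2s
```

```text
[0.438  0.1896 0.033 ] [ 5.57 -1.71 -1.76] [-0.149 -1.052  0.21 ]
[0.438  0.1896 0.033 ] [ 6.02 -1.1  -2.22] [-0.204 -1.048  0.179]
```

Emit:
move_arm:
  jaw: [1,1,1,1,1,1]
  dp:
    - [0.2,0,0]
    - [0.2,0,0]
    - [0.2,0,0]
    - [0.1,0,0]
    - [0,0,0]
    - [0,0,0]
  turn:
    - [0,0,-0.005]
    - [0,0,0]
    - [0,0,0]
    - [0,0,0]
    - [0,0,0]
    - [0,0,0]

```text
time_s: 9.37
position: [0.4378, 0.1962, 0.0331]
tool_rot: [[-0.006, 1.0, 0.002], [1.0, 0.006, -0.001], [-0.001, 0.002, -1.0]]
ft_force: [5.4, -4.7, -0.3]
grip_width: 0.0136
gripper_force: 25.6
```

Emit:
move_arm:
  jaw: [1,1,1,1]
  dp:
    - [0.1,0,0]
    - [0.1,0,0]
    - [0,0,0]
    - [0,0,0]
  turn:
    - [0,0,0]
    - [0,0,0]
    - [0,0,0]
    - [0,0,0]

```text
time_s: 9.7
position: [0.4378, 0.1981, 0.0331]
tool_rot: [[-0.007, 1.0, 0.002], [1.0, 0.007, -0.001], [-0.001, 0.002, -1.0]]
ft_force: [5.4, -4.9, 1.4]
grip_width: 0.0136
gripper_force: 25.7
```

```bash
python3 chk.py c3;  python3 chk.py c3t t
```

```text
[0.4378 0.1981 0.0331] [ 5.12 -5.42  0.91] [-0.812 -0.867  0.142]
[0.4378 0.1981 0.0331] [ 4.74 -5.    0.75] [-0.776 -0.891  0.2  ]
```

View pics/c3.png

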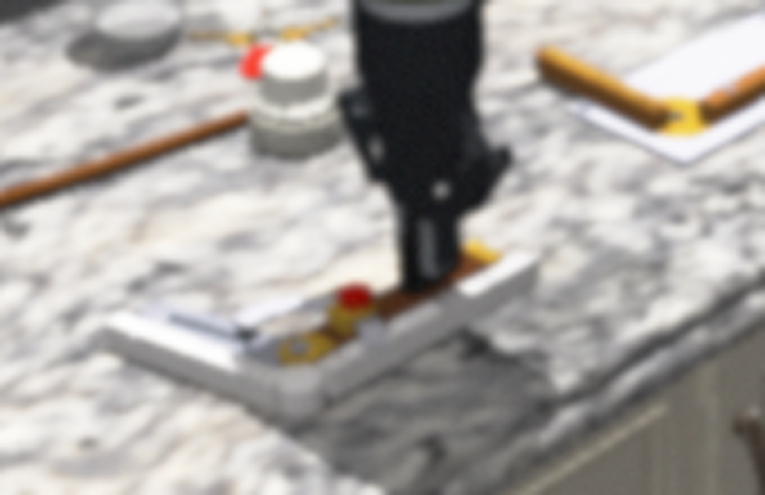

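Emit:
move_arm:
  jaw: [1,1,1,1]
  dp:
    - [0.1,0,0]
    - [0.1,0,0]
    - [0,0,0]
    - [0,0,0]
  turn:
    - [0,0,-0.004]
    - [0,0,0]
    - [0,0,0]
    - [0,0,0]

```text
time_s: 10.18
position: [0.4378, 0.2001, 0.0331]
tool_rot: [[-0.01, 1.0, 0.002], [1.0, 0.01, -0.001], [-0.001, 0.002, -1.0]]
ft_force: [5.3, -5.1, 0.2]
grip_width: 0.0134
gripper_force: 25.5
```

Emit:
move_arm:
  jaw: [1,1,1]
  dp:
    - [0.1,0,0]
    - [0,0,0]
    - [0,0,0]
  turn:
    - [0,0,0]
    - [0,0,0]
    - [0,0,0]

```text
time_s: 10.43
position: [0.4378, 0.2011, 0.0331]
tool_rot: [[-0.01, 1.0, 0.002], [1.0, 0.01, -0.001], [-0.001, 0.002, -1.0]]
ft_force: [4.6, -5.3, 0.6]
grip_width: 0.0134
gripper_force: 25.5
```

Emit:
move_arm:
  jaw: [1,1,1]
  dp:
    - [0.1,0,0]
    - [0.05,0,0]
    - [0,0,0]
  turn:
    - [0,0,0]
    - [0,0,0]
    - [0,0,0]

```text
time_s: 10.68
position: [0.4377, 0.2025, 0.0331]
tool_rot: [[-0.01, 1.0, 0.002], [1.0, 0.01, -0.001], [-0.001, 0.002, -1.0]]
ft_force: [4.5, -6.1, 1.4]
grip_width: 0.0136
gripper_force: 25.6
```

```bash
python3 - <<'E'
from fit import *
s=observe();print(s["ft_force"].round(2),s["wrist_torque"].round(3),s["position"].round(4))
im,D=cams.get_image("top");P=cloud("top",D).reshape(-1,3);C=im.reshape(-1,3).astype(int)
x,y,z=P.T
for r in cams.mark_of("top","bevel_pivot")[:1]: print(at_z("top",r["location"][0]*512,r["location"][1]*384,0.02),r["p"])
for r in cams.mark_of("top","sample_apex")[:1]: print(at_z("top",r["location"][0]*512,r["location"][1]*384,0.0),r["p"])
r=(slice(185,250),slice(125,225))
cv2.imwrite("pics/c4.png",cv2.resize(im[r],None,fx=7,fy=7,interpolation=cv2.INTER_CUBIC)[:,:,::-1])
E
```

```text
[ 4.5  -6.06  1.39] [-0.933 -0.852 -0.004] [0.4377 0.2025 0.0331]
```

View pics/c4.png

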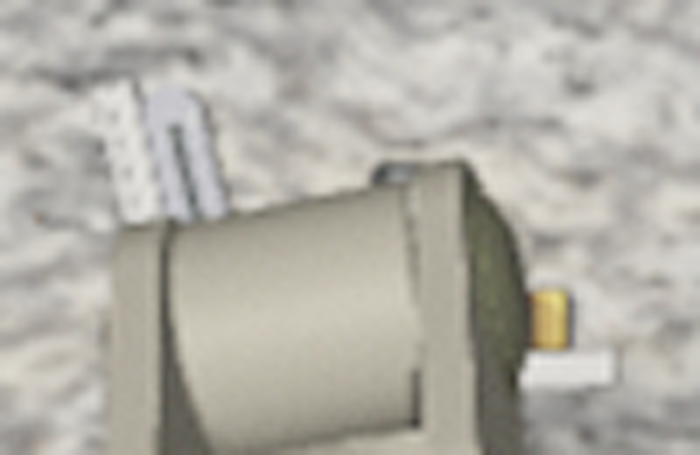

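Emit:
move_arm:
  jaw: [1,1,1]
  dp:
    - [0.1,0,0]
    - [0.05,0,0]
    - [0,0,0]
  turn:
    - [0,0,0]
    - [0,0,0]
    - [0,0,0]

```text
time_s: 11.08
position: [0.4377, 0.2034, 0.0331]
tool_rot: [[-0.01, 1.0, 0.002], [1.0, 0.01, -0.002], [-0.002, 0.002, -1.0]]
ft_force: [4.4, -11.0, 1.9]
grip_width: 0.0136
gripper_force: 25.7
```

```bash
python3 chk.py c5
```

```text
[0.4377 0.2034 0.0331] [  5.86 -11.13   1.79] [-1.595 -0.942 -0.014]
```

Emit:
move_arm:
  jaw: [4,4,4,4,0,0,0,0,0,0]
  dp:
    - [0,0.1,0]
    - [0,0,0]
    - [0,0,0]
    - [0,0,-2.5]
    - [0,0,-2.5]
    - [1.9,0,0]
    - [1.9,0,0]
    - [1.7,0,0]
    - [0,0,0]
    - [0,0,0]
  turn:
    - [0,0,0]
    - [0,0,0]
    - [0,0,0]
    - [0,0,0]
    - [0,0,0]
    - [0,0,0]
    - [0,0,0]
    - [0,0,0]
    - [0,0,0]
    - [0,0,0]

```text
time_s: 11.97
position: [0.4369, 0.2593, 0.0826]
tool_rot: [[-0.011, 1.0, -0.001], [1.0, 0.011, -0.0], [-0.0, -0.001, -1.0]]
ft_force: [-0.4, 0.7, 0.7]
grip_width: -0.0003
gripper_force: 0.0
```

```bash
python3 - <<'E'
from fit import *
s=observe();print(s["ft_force"].round(2),s["position"].round(4),s["grip_width"])
for n in("side",):
    im,D=cams.get_image(n);P=cloud(n,D).reshape(-1,3);C=im.reshape(-1,3).astype(int);x,y,z=P.T
    r=(C[:,0]>130)&(C[:,1]<80)&(C[:,2]<80)&(z>.03)&(z<.05)&(x>.4)&(x<.5)&(y>.2)&(y<.32); print(n,"button",r.sum(),P[r].mean(0).round(4),P[r].min(0).round(4),P[r].max(0).round(4))
    for q in("lock_top","bevel_pivot","bevel_grip"):
      for k in cams.mark_of(n,q)[:1]: print(q,at_z(n,k["location"][0]*512,k["location"][1]*384,0 if "piv" in q else .04).round(4),round(k["p"],2))
r=(slice(180,290),slice(130,300))
cv2.imwrite("pics/c6.png",cv2.resize(im[r],None,fx=4.5,fy=4.5,interpolation=cv2.INTER_CUBIC)[:,:,::-1])
E
```

```text
[-0.37  0.7   0.67] [0.4369 0.2593 0.0826] -0.0002625431275945213
side button 13 [0.432  0.2625 0.0388] [0.4258 0.2555 0.0368] [0.4368 0.2686 0.0413]
lock_top [0.4282 0.2617 0.04  ] 0.48
bevel_pivot [0.4363 0.2978 0.    ] 0.86
bevel_grip [0.4394 0.2034 0.04  ] 0.55
```

View pics/c6.png

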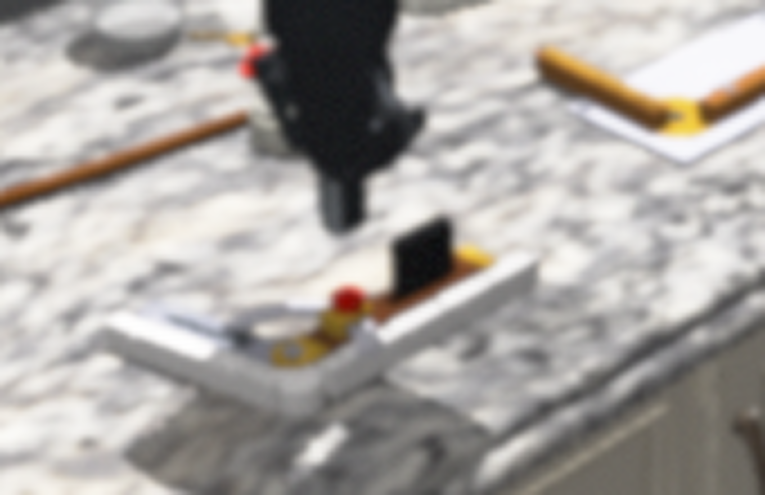

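Emit:
move_arm:
  jaw: [0,0,0,0,0,0]
  dp:
    - [0.15,0,2]
    - [0,0,1.6]
    - [0,0,0.4]
    - [0,0,0.2]
    - [0,0,0.2]
    - [0,0,0]
  turn:
    - [0,0,0]
    - [0,0,0]
    - [0,0,0]
    - [0,0,0]
    - [0,0,0]
    - [0,0,0]

```text
time_s: 12.67
position: [0.4379, 0.26, 0.0394]
tool_rot: [[-0.009, 1.0, 0.0], [1.0, 0.009, -0.0], [-0.0, 0.0, -1.0]]
ft_force: [-0.6, 0.5, 0.3]
grip_width: 0.0003
gripper_force: 0.0
```

Emit:
move_arm:
  jaw: [0,0,0,0,0]
  dp:
    - [0,0,0.1]
    - [0,0,0.1]
    - [0,0,0.1]
    - [0,0,0.1]
    - [0,0,0]
  turn:
    - [0,0,0]
    - [0,0,0]
    - [0,0,0]
    - [0,0,0]
    - [0,0,0]

```text
time_s: 13.08
position: [0.4381, 0.2601, 0.0358]
tool_rot: [[-0.009, 1.0, 0.002], [1.0, 0.009, 0.0], [0.0, 0.002, -1.0]]
ft_force: [-1.0, -2.3, 6.7]
grip_width: 0.0003
gripper_force: 3.0
```

Emit:
move_arm:
  jaw: [0,0,0,0,0]
  dp:
    - [0,0,0.1]
    - [0,0,0.1]
    - [0,0,0.1]
    - [0,0,0.1]
    - [0,0,0]
  turn:
    - [0,0,0]
    - [0,0,0]
    - [0,0,0]
    - [0,0,0]
    - [0,0,0]

```text
time_s: 13.5
position: [0.4384, 0.2599, 0.0335]
tool_rot: [[-0.009, 1.0, 0.003], [1.0, 0.009, -0.0], [-0.0, 0.003, -1.0]]
ft_force: [-5.2, -6.2, 26.2]
grip_width: 0.0002
gripper_force: 12.9
```

Emit:
move_arm:
  jaw: [0,0,0,0]
  dp:
    - [0,0,0.1]
    - [0,0,0.1]
    - [0,0,0.1]
    - [0,0,0]
  turn:
    - [0,0,0]
    - [0,0,0]
    - [0,0,0]
    - [0,0,0]

```text
time_s: 13.83
position: [0.4388, 0.2596, 0.0328]
tool_rot: [[-0.01, 1.0, 0.005], [1.0, 0.01, -0.0], [-0.0, 0.005, -1.0]]
ft_force: [-12.0, -13.9, 53.0]
grip_width: -0.0001
gripper_force: 26.4
```

Emit:
move_arm:
  jaw: [0,0,0,0,4,4]
  dp:
    - [0,0,-0.5]
    - [0,0,-2]
    - [0,0,-2.5]
    - [-2,0,0]
    - [-1.9,0,0]
    - [-1.8,0,0]
  turn:
    - [0,0,0]
    - [0,0,0]
    - [0,0,0]
    - [0,0,0]
    - [0,0,0]
    - [0,0,0]

```text
time_s: 14.33
position: [0.4385, 0.2027, 0.0787]
tool_rot: [[-0.01, 1.0, 0.002], [1.0, 0.01, 0.001], [0.0, 0.002, -1.0]]
ft_force: [0.4, -0.3, 0.8]
grip_width: 0.0232
gripper_force: 0.0
```

```bash
python3 - <<'E'
from fit import *
s=observe();print(s["position"].round(4),s["grip_width"])
im,D=cams.get_image("side");P=cloud("side",D).reshape(-1,3);C=im.reshape(-1,3).astype(int);x,y,z=P.T
r=(C[:,0]>130)&(C[:,1]<80)&(C[:,2]<80)&(z>.02)&(z<.05)&(x>.4)&(x<.5)&(y>.2)&(y<.32); print("button",r.sum(),P[r].mean(0).round(4),P[r].max(0).round(4))
r=(slice(200,280),slice(140,260))
cv2.imwrite("pics/c7.png",cv2.resize(im[r],None,fx=6.5,fy=6.5,interpolation=cv2.INTER_CUBIC)[:,:,::-1])
E
```

```text
[0.4385 0.2027 0.0787] 0.02323568342217309
button 18 [0.4328 0.2623 0.0327] [0.4389 0.2696 0.0354]
```

View pics/c7.png

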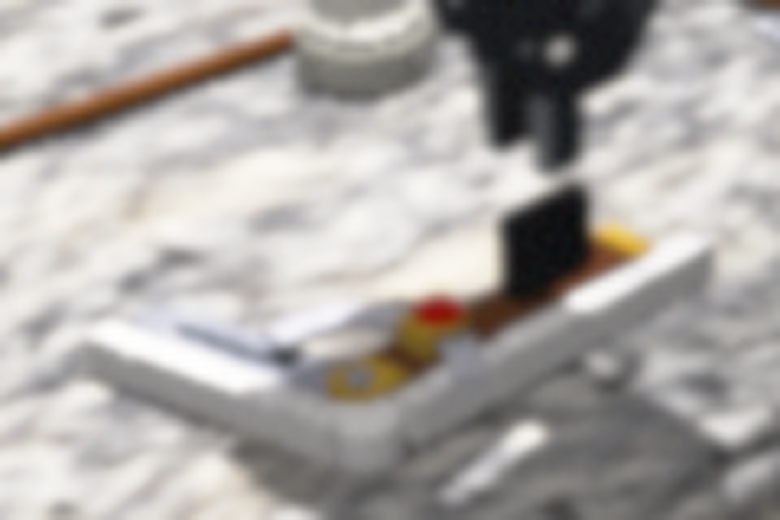

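Emit:
move_arm:
  jaw: [4,4,4,1,1,1,1,1,1,1,1]
  dp:
    - [0,0,1.6]
    - [0,0,2]
    - [0,0,0.9]
    - [0,0,0]
    - [0,0,0]
    - [0,0,0]
    - [0,0,0]
    - [0,0,0]
    - [0,0.05,-1]
    - [0,0,-2]
    - [0,0,-1.5]
  turn:
    - [0,0,0]
    - [0,0,0]
    - [0,0,0]
    - [0,0,0]
    - [0,0,0]
    - [0,0,0]
    - [0,0,0]
    - [0,0,0]
    - [0,0,0]
    - [0,0,0]
    - [0,0,0]
  force: 35

```text
time_s: 15.3
position: [0.4387, 0.2032, 0.0789]
tool_rot: [[-0.009, 1.0, 0.0], [1.0, 0.009, -0.0], [-0.0, 0.0, -1.0]]
ft_force: [0.3, -0.5, -3.0]
grip_width: 0.0131
gripper_force: 36.7
```

Emit:
move_arm:
  jaw: [1,1,1,1,1,1,1,1,1,1,1,1]
  dp:
    - [-1.5,0,0]
    - [-2.5,0,0]
    - [-3,0,0]
    - [-3,0,0]
    - [-3,0,0]
    - [-3,0,0]
    - [-3,0,0]
    - [-3,0.5,0]
    - [-3,1,0]
    - [-3,1,0]
    - [-3,1,0]
    - [-3,1,0]
  turn:
    - [0,0,0]
    - [0,0,0]
    - [0,0,0]
    - [0,0,0]
    - [0,0,0]
    - [0,0,0]
    - [0,0,0]
    - [0,0,0]
    - [0,0,0]
    - [0,0,0]
    - [0,0,0]
    - [0,0,0]

```text
time_s: 16.3
position: [0.4869, -0.138, 0.0781]
tool_rot: [[-0.009, 1.0, 0.0], [1.0, 0.009, -0.0], [-0.0, 0.0, -1.0]]
ft_force: [1.3, -0.0, -1.9]
grip_width: 0.0133
gripper_force: 36.7
```

Emit:
move_arm:
  jaw: [1,1,1,1,1,1,1]
  dp:
    - [-3,0.5,0]
    - [-3,0.2,0]
    - [-3,0.2,0]
    - [-2.5,0.1,0]
    - [-2.0,0,0]
    - [-0.5,0,0]
    - [0,0,0]
  turn:
    - [0,0,0]
    - [0,0,0]
    - [0,0,0]
    - [0,0,0]
    - [0,0,0]
    - [0,0,0]
    - [0,0,0]

```text
time_s: 16.88
position: [0.4978, -0.2774, 0.0778]
tool_rot: [[-0.007, 1.0, 0.0], [1.0, 0.007, -0.0], [-0.0, 0.0, -1.0]]
ft_force: [-0.3, 0.8, -3.8]
grip_width: 0.0135
gripper_force: 36.7
```

```bash
python3 - <<'E'
from fit import *
s=observe();print(s["position"].round(4),s["ft_force"].round(2))
im,D=cams.get_image("top");P=cloud("top",D);P=P.reshape(-1,3);x,y,z=P.T
fit(P[(z>.017)&(z<.029)&(x>.51)&(x<.62)&(y<-.02)&(y>-.10)],"fence")
fit(P[(z>.012)&(z<.03)&(x>.45)&(x<.49)&(y<-.085)&(y>-.27)],"rail")
fit(P[(z>.02)&(z<.07)&(x>.53)&(x<.62)&(y<-.11)&(y>-.2)],"blade")
r=(slice(160,260),slice(240,390))
cv2.imwrite("pics/c8.png",cv2.resize(im[r],None,fx=5,fy=5,interpolation=cv2.INTER_CUBIC)[:,:,::-1])
E
```

```text
[ 0.4978 -0.2774  0.0778] [-0.31  0.79 -3.81]
fence 155 ang 178.67 ctr [555.8 -60.1] len 92 d [-6.5  8.6]
rail 228 ang 91.11 ctr [ 467.8 -147.4] len 128 d [-7.9  7.4]
blade 198 ang 19.14 ctr [ 565.6 -164.4] len 78 d [-10.5  11.1]
```

View pics/c8.png

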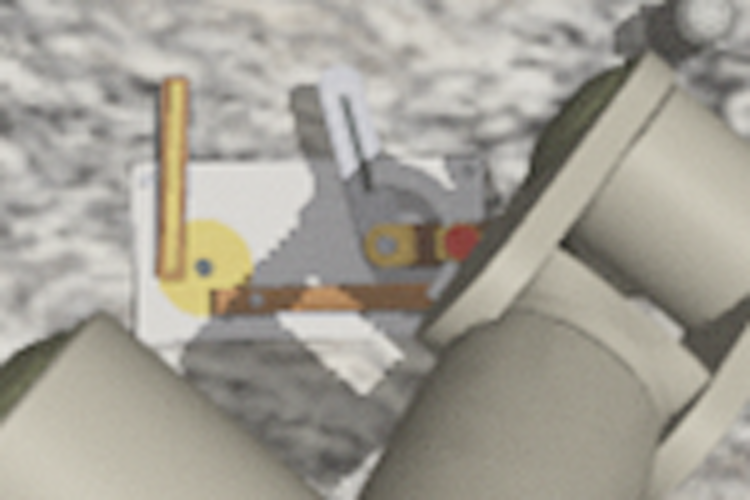

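Emit:
move_arm:
  jaw: [1,1,1,1,1,1,1]
  dp:
    - [0,0,1]
    - [0,0,1.5]
    - [0,0,0.8]
    - [0,0,0.3]
    - [0,0,0.15]
    - [0,0,0.1]
    - [0,0,0]
  turn:
    - [0,0,0]
    - [0,0,0]
    - [0,0,0]
    - [0,0,0]
    - [0,0,0]
    - [0,0,0]
    - [0,0,0]

```text
time_s: 17.52
position: [0.4982, -0.2762, 0.0396]
tool_rot: [[-0.009, 1.0, 0.0], [1.0, 0.009, -0.0], [-0.0, 0.0, -1.0]]
ft_force: [0.3, -0.5, -3.2]
grip_width: 0.0133
gripper_force: 36.7
```

Emit:
move_arm:
  jaw: [1,1,1,1,1,1,1]
  dp:
    - [0,-0.3,0]
    - [0,-0.2,0]
    - [0,-0.1,0]
    - [0,-0.1,0]
    - [0,-0.1,0]
    - [0,0,0]
    - [0,0,0]
  turn:
    - [0,0,0]
    - [0,0,0]
    - [0,0,0]
    - [0,0,0]
    - [0,0,0]
    - [0,0,0]
    - [0,0,0]

```text
time_s: 18.1
position: [0.4901, -0.2764, 0.0395]
tool_rot: [[-0.009, 1.0, 0.0], [1.0, 0.009, -0.0], [-0.0, 0.0, -1.0]]
ft_force: [2.2, -0.2, -3.3]
grip_width: 0.0135
gripper_force: 36.8
```

Emit:
move_arm:
  jaw: [1,1,1,1]
  dp:
    - [0,-0.1,0.05]
    - [0,-0.05,0]
    - [0,0,0]
    - [0,0,0]
  turn:
    - [0,0,0]
    - [0,0,0]
    - [0,0,0]
    - [0,0,0]

```text
time_s: 18.43
position: [0.4898, -0.2766, 0.0393]
tool_rot: [[-0.008, 1.0, 0.003], [1.0, 0.008, -0.001], [-0.001, 0.003, -1.0]]
ft_force: [5.8, 1.6, -1.7]
grip_width: 0.0135
gripper_force: 37.0
```

```bash
python3 chk.py g1 g
```

```text
[ 0.4898 -0.2766  0.0394] [ 5.97  1.8  -1.53] [ 0.16  -1.17  -0.176]
```

Emit:
move_arm:
  jaw: [1,1,1,1,1,1,1,1,1,1,1,1]
  dp:
    - [0,0.1,0]
    - [0.6,0,0]
    - [0.8,0,0]
    - [0.8,0,0]
    - [0.8,0,0]
    - [0.8,0,0]
    - [0.8,0,0]
    - [0.8,0,0]
    - [0.8,0,0]
    - [0.8,0,0]
    - [0.8,0,0]
    - [0.4,0,0]
  turn:
    - [0,0,0]
    - [0,0,0]
    - [0,0,0]
    - [0,0,0]
    - [0,0,0]
    - [0,0,0]
    - [0,0,0]
    - [0,0,0]
    - [0,0,0]
    - [0,0,0]
    - [0,0,0]
    - [0,0,0]

```text
time_s: 19.48
position: [0.4892, -0.1937, 0.0392]
tool_rot: [[-0.01, 1.0, 0.002], [1.0, 0.01, -0.002], [-0.002, 0.001, -1.0]]
ft_force: [3.6, -4.0, -3.1]
grip_width: 0.0132
gripper_force: 36.7
```

Emit:
move_arm:
  jaw: [1,1,1]
  dp:
    - [0,-0.05,0]
    - [0.4,0,0]
    - [0,0,0]
  turn:
    - [0,0,0]
    - [0,0,0]
    - [0,0,0]

```text
time_s: 19.73
position: [0.4891, -0.19, 0.0393]
tool_rot: [[-0.01, 1.0, 0.003], [1.0, 0.01, -0.002], [-0.002, 0.003, -1.0]]
ft_force: [6.4, -0.5, -3.2]
grip_width: 0.0132
gripper_force: 36.8
```

```bash
python3 chk.py g2 g
```

```text
[ 0.4891 -0.19    0.0393] [ 6.41 -0.87 -2.34] [-0.389 -1.122  0.054]
```

Emit:
move_arm:
  jaw: [1,1,1,1,1]
  dp:
    - [0.3,0,0]
    - [0.3,0,0]
    - [0.2,0,0]
    - [0.1,0,0]
    - [0,0,0]
  turn:
    - [0,0,0]
    - [0,0,0]
    - [0,0,0]
    - [0,0,0]
    - [0,0,0]

```text
time_s: 20.2
position: [0.489, -0.1815, 0.0393]
tool_rot: [[-0.01, 1.0, 0.003], [1.0, 0.01, -0.002], [-0.002, 0.003, -1.0]]
ft_force: [6.3, -3.2, -3.2]
grip_width: 0.0134
gripper_force: 36.8
```

Emit:
move_arm:
  jaw: [1,1,1,1]
  dp:
    - [0.1,0,0]
    - [0.1,0,0]
    - [0,0,0]
    - [0,0,0]
  turn:
    - [0,0,0]
    - [0,0,0]
    - [0,0,0]
    - [0,0,0]

```text
time_s: 20.53
position: [0.489, -0.1796, 0.0393]
tool_rot: [[-0.01, 1.0, 0.003], [1.0, 0.01, -0.002], [-0.002, 0.003, -1.0]]
ft_force: [5.6, -1.9, -2.0]
grip_width: 0.0132
gripper_force: 36.8
```

Emit:
move_arm:
  jaw: [1,1,1,1]
  dp:
    - [0.1,0,0.05]
    - [0.1,0,0]
    - [0,0,0]
    - [0,0,0]
  turn:
    - [0,0,0]
    - [0,0,0]
    - [0,0,0]
    - [0,0,0]

```text
time_s: 20.87
position: [0.489, -0.1777, 0.0389]
tool_rot: [[-0.009, 1.0, 0.003], [1.0, 0.009, -0.002], [-0.002, 0.003, -1.0]]
ft_force: [5.5, -3.9, -2.6]
grip_width: 0.0134
gripper_force: 36.9
```

Emit:
move_arm:
  jaw: [1,1,1,1]
  dp:
    - [0.1,0,0]
    - [0.05,0,0]
    - [0,0,0]
    - [0,0,0]
  turn:
    - [0,0,0]
    - [0,0,0]
    - [0,0,0]
    - [0,0,0]

```text
time_s: 21.2
position: [0.489, -0.1762, 0.0389]
tool_rot: [[-0.009, 1.0, 0.003], [1.0, 0.01, -0.002], [-0.002, 0.003, -1.0]]
ft_force: [5.0, -4.3, -1.9]
grip_width: 0.013
gripper_force: 36.9
```

Emit:
move_arm:
  jaw: [1,1,1,1]
  dp:
    - [0.1,0,0.03]
    - [0.05,0,0]
    - [0,0,0]
    - [0,0,0]
  turn:
    - [0,0,0]
    - [0,0,0]
    - [0,0,0]
    - [0,0,0]

```text
time_s: 21.53
position: [0.4889, -0.1749, 0.0387]
tool_rot: [[-0.009, 1.0, 0.003], [1.0, 0.009, -0.002], [-0.003, 0.003, -1.0]]
ft_force: [4.2, -4.4, -1.1]
grip_width: 0.0133
gripper_force: 37.1
```

```bash
cat > fb.py <<'E'
from fit import *
s=observe();print(s["position"].round(4),s["ft_force"].round(2),s["wrist_torque"].round(3))
im,D=cams.get_image("top");P=cloud("top",D).reshape(-1,3);x,y,z=P.T
C=im.reshape(-1,3).astype(int); w=(C[:,0]-C[:,2]>40)
b=(z>.008)&(z<.032)&(x>.52)&(x<.63)&(y<.02)&(y>-.12)
fit(P[b&w],"fence"); fit(P[b&~w&(z>.012)],"blade")
r=(slice(160,240),slice(240,350))
cv2.imwrite("pics/c9.png",cv2.resize(im[r],None,fx=7,fy=7,interpolation=cv2.INTER_CUBIC)[:,:,::-1])
E
python3 fb.py
```

```text
[ 0.4889 -0.1749  0.0387] [ 4.17 -4.44 -1.11] [-0.829 -0.837  0.054]
fence 119 ang 12.73 ctr [558.4 -38.1] len 76 d [-6.7  6.4]
blade 184 ang 28.01 ctr [554.6 -64.4] len 85 d [-10.5  11. ]
```

Emit:
move_arm:
  jaw: [1,1,1,1]
  dp:
    - [0.05,0,0]
    - [0.05,0,0]
    - [0,0,0]
    - [0,0,0]
  turn:
    - [0,0,0]
    - [0,0,0]
    - [0,0,0]
    - [0,0,0]

```text
time_s: 21.92
position: [0.489, -0.1746, 0.0388]
tool_rot: [[-0.01, 1.0, 0.003], [1.0, 0.01, -0.004], [-0.004, 0.003, -1.0]]
ft_force: [3.8, -8.9, -1.6]
grip_width: 0.0136
gripper_force: 37.0
```

Emit:
move_arm:
  jaw: [1,1,1,1]
  dp:
    - [0.05,0,0]
    - [0.03,0,0]
    - [0,0,0]
    - [0,0,0]
  turn:
    - [0,0,0]
    - [0,0,0]
    - [0,0,0]
    - [0,0,0]

```text
time_s: 22.25
position: [0.489, -0.1745, 0.0389]
tool_rot: [[-0.01, 1.0, 0.003], [1.0, 0.01, -0.005], [-0.005, 0.003, -1.0]]
ft_force: [1.1, -11.0, 0.5]
grip_width: 0.0132
gripper_force: 37.1
```

```bash
python3 fb.py
```

```text
[ 0.489  -0.1745  0.0389] [  1.06 -10.95   0.49] [-1.987 -0.428  0.102]
fence 116 ang 13.08 ctr [558.1 -37.8] len 76 d [-6.8  6.4]
blade 184 ang 27.48 ctr [555.1 -63.8] len 85 d [-10.9  10.5]
```

Emit:
move_arm:
  jaw: [1,1,1,1]
  dp:
    - [0,-0.07,0]
    - [0,-0.05,0]
    - [0,0,0]
    - [0,0,0]
  turn:
    - [0,0,0]
    - [0,0,0]
    - [0,0,0]
    - [0,0,0]

```text
time_s: 22.63
position: [0.4889, -0.1744, 0.039]
tool_rot: [[-0.009, 1.0, 0.006], [1.0, 0.009, -0.005], [-0.005, 0.006, -1.0]]
ft_force: [7.4, -9.5, -3.9]
grip_width: 0.0133
gripper_force: 36.8
```

```bash
python3 fb.py
```

```text
[ 0.4889 -0.1744  0.039 ] [ 7.4 -9.5 -3.9] [-1.738 -1.281  0.059]
fence 118 ang 13.13 ctr [558.2 -37.9] len 76 d [-6.6  6.6]
blade 184 ang 25.6 ctr [555.2 -62.4] len 83 d [-11.1  10.7]
```

Emit:
move_arm:
  jaw: [1,1,1,3.5,3.5,3.5,3.5,3.5,3.5,3.5]
  dp:
    - [0,0,0.05]
    - [0,0.05,0.03]
    - [0,0,0]
    - [0,0,0]
    - [0,0,0]
    - [0,0,0]
    - [0,0,-1.5]
    - [0,0,-2.5]
    - [0,0,-3]
    - [0,0,0]
  turn:
    - [0,0,0]
    - [0,0,0]
    - [0,0,0]
    - [0,0,0]
    - [0,0,0]
    - [0,0,0]
    - [0,0,0]
    - [0,0,0]
    - [0,0,0]
    - [0,0,0]

```text
time_s: 23.52
position: [0.4888, -0.173, 0.1116]
tool_rot: [[-0.01, 1.0, 0.006], [1.0, 0.01, -0.004], [-0.004, 0.006, -1.0]]
ft_force: [0.5, -0.5, 0.5]
grip_width: 0.0348
gripper_force: 0.0
```

Emit:
move_arm:
  jaw: [3.5,3.5,3.5,3.5,3.5,3.5,3.5]
  dp:
    - [0,0,-3]
    - [-3,0,-3]
    - [-4,0,0]
    - [-4,0,0]
    - [-4,0,0]
    - [-4,0,0]
    - [0,0,0]
  turn:
    - [0,0,0]
    - [0,0,0]
    - [0,0,0]
    - [0,0,0]
    - [0,0,0]
    - [0,0,0]
    - [0,0,0]

```text
time_s: 24.1
position: [0.488, -0.3677, 0.1654]
tool_rot: [[-0.004, 1.0, -0.001], [1.0, 0.004, -0.001], [-0.001, -0.001, -1.0]]
ft_force: [-0.8, 1.2, -0.1]
grip_width: 0.0349
gripper_force: 0.0
```

```bash
python3 fb.py; python3 - <<'E'
from fit import *
im,D=cams.get_image("top");P=cloud("top",D).reshape(-1,3);x,y,z=P.T
fit(P[(z>.015)&(z<.029)&(x>.455)&(x<.4765)&(y<-.09)&(y>-.24)],"rail")
fit(P[(z>.055)&(z<.072)&(x>.45)&(x<.53)&(y<-.13)&(y>-.23)],"grip")
fit(P[(z>.02)&(z<.03)&(x>.478)&(x<.52)&(y<-.1)&(y>-.25)],"stock")
E
```

```text
[ 0.488  -0.3677  0.1654] [-0.85  1.22 -0.15] [0.023 0.045 0.024]
fence 115 ang 12.91 ctr [558.1 -37.9] len 75 d [-6.5  6.4]
blade 185 ang 26.2 ctr [555.5 -62.9] len 84 d [-11.5  10.3]
rail 254 ang 89.81 ctr [ 469.  -165.4] len 147 d [-6.8  8.5]
grip 73 ang 89.12 ctr [ 488.5 -177.2] len 41 d [-5.9  5.9]
stock 163 ang 89.44 ctr [ 490.6 -164.3] len 126 d [-11.6   9.3]
```

View pics/c9.png

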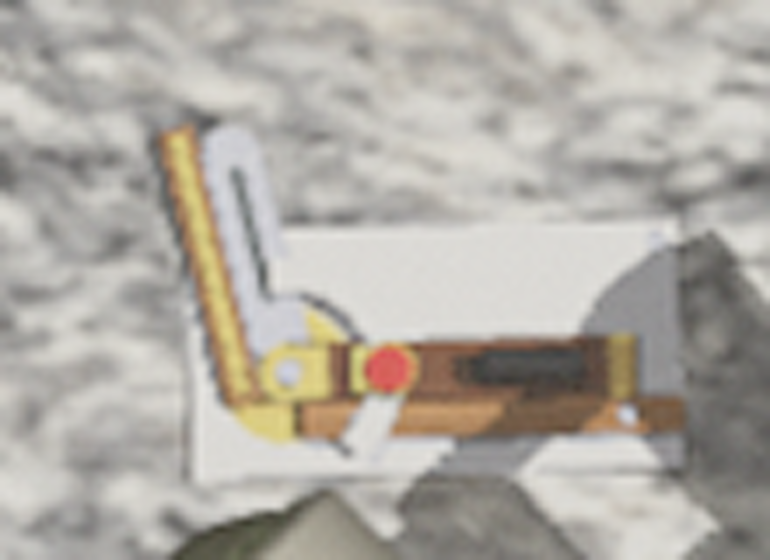

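```bash
python3 - <<'E'
from fit import *
im,D=cams.get_image("top");P=cloud("top",D).reshape(-1,3);x,y,z=P.T
C=im.reshape(-1,3).astype(int); w=(C[:,0]-C[:,2]>40)
fit(P[(z>.013)&(z<.024)&(x>.47)&(x<.575)&(y<.38)&(y>.29)],"leg")
fit(P[(z>.018)&(z<.029)&(x>.52)&(x<.625)&(y<.02)&(y>-.07)&w],"fence")
fit(P[(z>.013)&(z<.024)&(x>.39)&(x<.445)&(y<.28)&(y>.13)],"base")
E
```

```text
leg 124 ang 13.02 ctr [507.5 339. ] len 74 d [-7.3  8.2]
fence 107 ang 13.66 ctr [558.1 -38.3] len 76 d [-6.2  6.5]
base 246 ang 89.59 ctr [417.1 204.9] len 148 d [-8.5  6.5]
```

Fence and leg match within the measurement noise; I'm handing it in.

```bash
python3 -c "
from rig import ticket; print(ticket.close_job())"
```

```text
the job is handed in; nothing more can be done
None
```

I pressed the bevel home in the white corner and locked it there. It now lies in the guide with its stock along the rail, and its blade has swung the fence to 13.7° by camera against the corner leg's 13.0°, which is within measuring noise. The job is handed in; the button took about 53 N at the fingertips, more than the roughly 12 N it needs. I never moved near the timer, shaker or spice jar, but did not re-measure them at the end.

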